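Hold the next rail in the dowelling jig

ROBOT

A 6-joint arm with a two-finger parallel gripper is mounted at the origin on the work surface. World frame = base frame: x ahead of the robot, y to its left, z up, the work surface at z = 0. Lengths are in m, angles in rad, forces in N, time in s.
With the tool pointing down it reaches from about 0.25 to 0.725 m from the base axis. Payload 4 kg.
Tool frame: the origin (TCP) lies on the centre line of the jaws, within the pads' length; the fingertips stand tip_reach ahead of it and the grasp point (between the pads) lies 5 mm behind it (tip_reach is the distance from the TCP to the fingertips, in m); z points along the fingers, y is the direction in which the jaws open and shut (so a half turn about z gives the same grasp; the last joint's range is limited). The gripper opens to 85 mm and grips with 20 to 120 N. Pads are 22 mm wide; open, the fingers measure 114 mm over their backs; the gripper's body (76 mm by 85 mm) begins 54 mm behind the grasp point. The pads swing forward as they close: fully open they stand 13 mm farther back than shut.
Start: joints at [1.333, 0.241, 0.005, 1.335, 0, 1.571], TCP at [0.118, 0.486, 0.245] pointing down, gripper open.
Joint ranges: [-2.72, 2.72], [-1.05, 1.87], [-1.09, 1.28], [-1.99, 2.15], [-1.42, 1.44], [-3.14, 3.14]. Speed limits (rad/s): [2.79, 2.79, 3.14, 3.14, 3.14, 3.14].

INTERFACE

Orientations are given as a unit quaternion [x, y, z, w].
In Python, from workcell import * gives the robot as it stands.
- The arm moves only by the tool arm_command, never from a script. Its arguments are lists of equal length, an entry for each row: "translation": the shift along the tool's x, y, z in cm, a list of three; "turn": the turn about the tool's z in rad; "hand": the closure, from 0 (fully open) to 1 (shut). In form: {"translation": [[x, y, z], ...], "turn": [turn, ...], "hand": [hand, ...]}. A call has 1 to 5 rows; each row is the pose to reach, as a shift and turn from the pose commanded when the call began, along the tool's axes at that moment; what a row does not reach only later rows make up. A row lasts 1/12 s, in which the tool goes at most 41.7 mm and 7.16 degrees, less where a joint would pass 70% of its speed; a pose out of reach is approached as far as the arm can. A call with a gripper value outside its range is refused whole. The fingers move at their own pace and stop on an object; the grip force is fixed at half the most. Time passes only in rows, so rows that repeat a pose let the fingers close. It gives the time, the measured TCP pose, the force and the opening at its end, in the units of the state.
- get_obs(): the state, without advancing time (a new reading comes with each control period).
- camera(name): name is "scene" or "side" or "wrist"; returns (picture, depth): 420x560x3 uint8, red, green, blue; 420x560 float32, m along the optical axis (not along the pixel's ray), 0 where there is no reading.
- camera_info(name): a dict with "mtx" (3x3 intrinsics, pixels), "dist_coeffs" ([k1, k2, p1, p2, k3] as OpenCV has them; the pictures are not rectified), "world_to_cam" (4x4, takes a point from world to camera coordinates). Camera axes: x right, y down, z forward; pixel columns grow to the right and rows downward; lengths in m; the calibration is good to about 2 mm. A picture is of the moment at which its call begins: read the wrist's pose just before it. camera_info takes no time and is no camera call; for the wrist camera it gives the pose at the moment of the call.
- job_done(): hands the job in, once; it reports no verdict.
Trained networks look in the newest picture that a camera, given by its name, has taken for a name from the list of things; names that differ only in an ending like _2 or _b are one class to them, and where a whole thing is asked for, a point or a joint stands for the part that bears it (a point fixed in the world has none). Each returns a list of dicts, best first, with "conf" (0 to 1); they miss things now and then, are a little off and sometimes report something else, mostly with a low value. They report only what shows in the picture. A call takes as long as a camera call.
- search_frame(camera, name): "location" ([row, column] in pixels, amid what is visible of it).
- spot_point(camera, name): "location" ([row, column] in pixels: a listed point, or the origin of a listed thing).
The state is a dict: "clock": time; "joint_pos": joint angles; "joint_vel": joint speeds; "tau": joint torques, N m; "eef_pos": TCP position; "tool_rot": TCP orientation; "ft_force": force on the tool from outside, world axes, zero at the start; "ft_torque": the same for the moment, N m; "grip_width": finger opening in m.
Only numpy, scipy, OpenCV 4.12 (cv2) and the standard library are available. Lean on these libraries where they do the work, as an engineer would, in place of code of your own. Each camera call takes 0.05 s, during which the arm holds its last target. There are 200 camera calls.

TASK

Take the drilled rail out of the dowelling jig and put it in the parts tray with the one already there. Then stand the undrilled rail on edge on the jig's base with a broad side flat against the fence and an end flat against the bush plate, press it firmly against both, and finish while still holding it pressed into that corner, ready for drilling. Leave everything else where it lies.

Things in the scene. Friction and masses are not known exactly. Their poses are not given: they have to be found in the camera images.
- jig: Shop-made dowelling jig, rigid, screwed to the bench. Base 230 x 140 x 15 mm; origin at the centre of its underside; z up, x along the fence towards the bush plate, y towards the fence. A rail on edge fully home in the corner has its centre at x = 18, y = 16, z = 50 mm in this frame. Base, fence and plate are waxed (friction about 0.3). The base is clear on the -x and -y sides of the corner.
- jig_fence: The jig's fence: low batten 193 x 32 mm along the base's +y side, top 40 mm above the bench (25 mm above the base: fingers pass above it beside a rail). Inner face at y = +30 mm, from x = -110 to +83 mm. Same frame as jig.
- jig_plate: The jig's bush plate: upright block 30 mm thick, 97 mm wide at the base's +x end, top 81 mm above the bench, with two steel drill bushes one above the other. Inner face at x = +83 mm, from y = -35 to +62 mm. Same frame as jig. A firm press is a push of some 15 N towards the plate and some 15 N towards the fence; friction on the base and on the other stop takes a part of each push.
- drilled_rail: Wooden rail 130 x 28 x 70 mm (x, y, z), about 0.17 kg, with two 8 mm dowel holes in each end. Origin at its centre. At the start it stands on edge on the jig's base, a few mm off fence and plate, its x nearly along the jig's x.
- blank_rail: Wooden rail of the same size, 130 x 28 x 70 mm (x, y, z), 0.12 to 0.24 kg, with no holes in its ends. Origin at its centre. At the start it stands on edge on the bench among two offcuts and a pencil, on the other side of the jig from the tray, turned up to 1.2 rad either way.
- tray: Fixed open plywood tray 230 x 220 x 40 mm (x, y, z) outside, walls and floor 8 mm thick. Origin at the centre of its underside, on the bench; inner floor 8 mm above it. Stands to the left or to the right of the jig.
- tray_rail: Another drilled rail, 130 x 28 x 70 mm, origin at its centre, standing on edge in the -y half of the tray, its x along the tray's x. It stays there.
- offcut: Loose wooden offcut 80 x 36 x 22 mm lying beside the blank rail, its centre about 85 to 95 mm from that rail's centre on the rail's +y side. Origin at the centre of its underside. To be left alone.
- strip: Loose strip of wood 90 x 18 x 12 mm lying across, about 125 mm from the blank rail's centre off its -x end. Origin at the centre of its underside. To be left alone.
- tape: Roll of masking tape lying flat, 96 mm across, 25 mm high, beyond the jig, to the left. Origin at the centre of its underside. To be left alone.
- pencil: Flat carpenter's pencil 120 x 12 x 8 mm lying across, about 125 mm from the blank rail's centre off its +x end. Origin at the centre of its underside. To be left alone.
- jar: Glass jar with lid, 66 mm across, 85 mm high, beyond the jig. Origin at the centre of its underside. To be left alone.
- square: Try square with wooden stock 95 mm and steel blade 130 mm, 14 mm high, lying flat beyond the jig. Origin at the centre of the stock's underside. To be left alone.
- mallet: Joiner's wooden mallet lying on its side beyond the jig, head 65 x 110 x 55 mm, handle 200 mm. Origin at the centre of the head's underside. To be left alone.

How it is judged:
By the outcome, as a careful person would: the job done as asked, in the order asked, and still so for the second after the job is handed in, while the arm keeps its last pose, push and grip.
It also fails if it takes over 72 s, if anything falls off the work surface, if the arm or the gripper's body presses on something with over 40 N, if the wrist force passes 120 N, or if a joint passes its speed limit or range.

## Working session

There is one attempt and no reset: what is moved stays moved. The work goes in short steps, Python scripts to look and compute and a tool call to move; the robot and the scene stay as the last step left them, time stands still between calls to the robot, and variables do not carry over. Pictures are saved under pics/ and viewed, about 8 in all and at most 12, crops included, and the job is handed in when it is done.

Besides the shell and the picture viewer there is one more tool, called after ">>>" as name(argument=value, ...), one argument or row to a line, values as JSON. arm_command: Moves the arm, as the interface text tells. Its arguments: {"type":"object","properties":{"translation":{"type":"array","items":{"type":"array","items":{"type":"number"}}},"turn":{"type":"array","items":{"type":"number"}},"hand":{"type":"array","items":{"type":"number"}}},"required":["translation","turn","hand"]}

```bash
ls; mkdir -p pics; cat > h.py <<'E'
from workcell import *
import numpy as np, cv2
from scipy.spatial.transform import Rotation as R
def cloud(name):
    o=get_obs(); ci=camera_info(name); im,d=camera(name)
    K=np.array(ci["mtx"],float); D=np.array(ci["dist_coeffs"],float); T=np.array(ci["world_to_cam"],float)
    h,w=d.shape; u,v=np.meshgrid(np.arange(w),np.arange(h))
    n=cv2.undistortPoints(np.stack([u,v],-1).reshape(-1,1,2).astype(float),K,D).reshape(h,w,2)
    P=np.dstack([n*d[...,None],d]); W=(P-T[:3,3])@T[:3,:3]
    W[d==0]=np.nan
    return im,d,W
def save(im,n): cv2.imwrite("pics/"+n,im[...,::-1])
E
python3 - <<'E'
from h import *
o=get_obs(); print(o)
for c in ["scene","side"]:
    im,d,W=cloud(c); save(im,c+"0.png"); np.save(c+"W.npy",W); 
    T=np.array(camera_info(c)["world_to_cam"]); print(c,-T[:3,:3].T@T[:3,3])
    for n in ["jig","jig_fence","jig_plate","drilled_rail","blank_rail","tray","tray_rail","offcut","strip","pencil"]:
        for r in spot_point(c,n)[:2]:
            p=np.array(r["location"]); i,j=np.clip(p.round().astype(int),0,[419,559]); print(n,p.round(),round(r["conf"],2),W[i,j].round(3))
E
```

```text
pics
{'clock': 0.0, 'joint_pos': array([ 1.33300682e+00,  2.41416187e-01,  3.68760682e-03,  1.33517953e+00,
       -3.65350966e-05,  1.57082112e+00]), 'joint_vel': array([-0.00140859, -0.0005191 ,  0.00015584, -0.00032641,  0.00225338,
        0.00059274]), 'tau': array([ 1.72427153e-04, -3.72314072e+01,  2.52410281e+01,  1.69474591e-02,
       -6.69837527e-05,  4.23951263e-06]), 'eef_pos': array([0.11764345, 0.48533272, 0.24439734]), 'tool_rot': array([ 1.18627060e-01,  9.92938319e-01, -1.05060488e-03, -1.07092740e-04]), 'ft_force': array([-0.45713474,  0.24371329,  0.70634699]), 'ft_torque': array([-0.01782246, -0.00638869, -0.01093351]), 'grip_width': 0.08529683009331746}
scene [ 0.85346134 -0.5378111   1.05907632]
jig [218. 271.] 0.74 [ 0.506 -0.008  0.014]
jig_fence [302. 211.] 0.44 [ 0.491 -0.329  0.005]
jig_plate [216. 276.] 0.63 [ 0.521 -0.     0.027]
drilled_rail [204. 274.] 0.63 [0.513 0.005 0.084]
blank_rail [134. 303.] 0.94 [0.453 0.318 0.07 ]
tray [298. 213.] 0.9 [ 0.49  -0.317  0.007]
tray [136. 301.] 0.52 [0.45  0.309 0.067]
tray_rail [318. 205.] 0.8 [ 0.526 -0.386  0.077]
offcut [135. 323.] 0.47 [0.501 0.388 0.024]
strip [119. 299.] 0.64 [0.406 0.378 0.07 ]
pencil [168. 316.] 0.67 [0.542 0.248 0.009]
pencil [218. 272.] 0.28 [ 0.508 -0.005  0.011]
side [0.18219504 0.77172407 1.01761678]
jig [232. 304.] 0.59 [0.494 0.033 0.036]
jig_fence [234. 305.] 0.85 [0.49  0.036 0.032]
drilled_rail [221. 303.] 0.69 [0.499 0.033 0.084]
blank_rail [324. 270.] 0.86 [0.438 0.356 0.072]
tray [164. 344.] 0.71 [ 0.503 -0.326  0.011]
tray [233. 306.] 0.49 [0.487 0.035 0.036]
tray_rail [147. 347.] 0.96 [ 0.512 -0.371  0.05 ]
tray_rail [156. 271.] 0.73 [ 0.741 -0.232  0.032]
offcut [345. 238.] 0.82 [0.497 0.418 0.021]
offcut [225. 301.] 0.53 [0.506 0.03  0.058]
strip [378. 279.] 0.59 [0.372 0.443 0.01 ]
pencil [290. 256.] 0.51 [0.538 0.252 0.005]
pencil [223. 302.] 0.5 [0.502 0.033 0.073]
```

View pics/scene0.png

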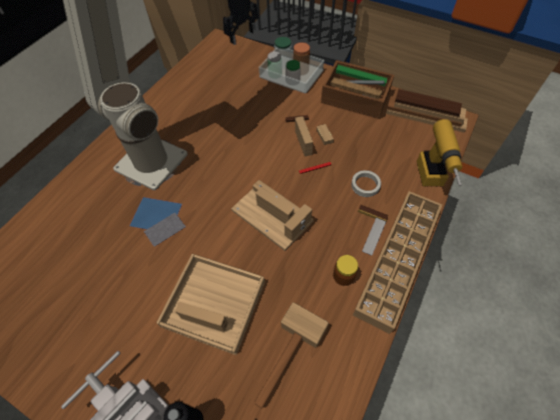

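```bash
python3 - <<'E'
import numpy as np,cv2
W=np.concatenate([np.load(c+"W.npy").reshape(-1,3) for c in("scene","side")])
def fit(n,c,r,z0,z1):
    m=(np.hypot(*(W[:,:2]-c).T)<r)&(W[:,2]>z0)&(W[:,2]<z1); P=W[m]
    (a,b,t)=cv2.minAreaRect((P[:,:2]*1000).astype(np.float32)); print(n,len(P),np.round(a,1),np.round(b,1),round(t,1),P[:,2].mean().round(4))
fit("drilled",(0.505,0.02),.1,.083,.095)
fit("plate",(0.505,0.02),.2,.075,.083)
fit("fence",(0.505,0.02),.2,.034,.045)
fit("base",(0.505,0.02),.2,.011,.019)
fit("blank",(.445,.33),.1,.062,.08)
fit("trayrail",(.515,-.38),.1,.062,.09)
fit("traywalls",(.5,-.32),.2,.035,.044)
E
```

```text
drilled 653 [527.9  26. ] [ 92.  161.2] 68.7 0.0856
plate 689 [531.2  19.4] [101.9 175.7] 75.2 0.0802
fence 1146 [505.7  21.7] [103.2 226.9] 78.0 0.0398
base 2179 [512.4  74.9] [283.3 235.5] 78.3 0.0151
blank 781 [443.1 339.1] [ 31. 137.] 43.1 0.0705
trayrail 932 [ 506.3 -380.1] [132.5  36.7] 12.5 0.0761
traywalls 1362 [ 499.2 -325.1] [232.1 228.2] 9.6 0.0393
```

The scene picture shows the tray at pixel (213,300), the jig at (275,212), the blank at (304,135) with an offcut at (325,133) and the pencil at (315,168). Next I'll look from closer with the wrist camera.

```bash
cat >> h.py <<'E'
def mv(x,y,z,yaw=None,o=None):
    "shift in tool axes (cm) and turn to reach world xyz with tool-y axis heading yaw (mod pi)"
    o=o or get_obs(); M=R.from_quat(o["tool_rot"]).as_matrix()
    s=M.T@(np.array([x,y,z])-o["eef_pos"])*100
    cur=np.arctan2(M[1,1],M[0,1]); t=None
    if yaw is not None: t=-((yaw-cur+np.pi/2)%np.pi-np.pi/2)   # tool z down -> sign flips
    print("shift cm",s.round(2),"turn",t,"cur yaw",cur.round(4),"j6",o["joint_pos"][5].round(3)); return s,t
E
python3 - <<'E'
from h import *
o=get_obs(); M=R.from_quat(o["tool_rot"]).as_matrix()
T=np.array(camera_info("wrist")["world_to_cam"]); c=-T[:3,:3].T@T[:3,3]
print("cam in tool",(M.T@(c-o["eef_pos"])).round(3),"axes in tool\n",(M.T@T[:3,:3].T).round(2)); print(camera_info("wrist")["mtx"])
mv(.45,.27,.27)
mv(.45,.02,.27)
import workcell; print([n for n in dir(workcell) if not n.startswith('_')])
E
```

```text
cam in tool [ 0.078 -0.001 -0.128] axes in tool
 [[-0.   -0.95 -0.31]
 [ 1.   -0.    0.  ]
 [-0.   -0.31  0.95]]
[[317.08917098   0.         281.1581567 ]
 [  0.         317.08917098 214.2559079 ]
 [  0.           0.           1.        ]]
shift cm [-37.37 -13.16  -2.47] turn None cur yaw 1.333 j6 1.571
shift cm [-43.26 -37.46  -2.47] turn None cur yaw 1.333 j6 1.571
['Unreachable', 'camera', 'camera_info', 'get_obs', 'job_done', 'search_frame', 'spot_point', 'tip_reach']
```

>>> arm_command(
  translation=[
    [-16,-4,-3],
    [-16,-4,-3],
    [-16,-4,-3],
    [-16,-4,-3],
    [-16,-4,-3],
  ],
  turn=[0,0,0,0,0],
  hand=[0,0,0,0,0],
)

```text
clock: 1.52
eef_pos: [0.2695, 0.4069, 0.2769]
tool_rot: [0.123, 0.992, 0.001, 0.002]
ft_force: [-0.3, -0.0, -0.0]
grip_width: 0.0856
```

>>> arm_command(
  translation=[
    [-15,-4,-3],
    [-15,-4,-3],
    [-15,-4,-3],
    [-15,-4,-3],
    [-15,-4,-3],
  ],
  turn=[0,0,0,0,0],
  hand=[0,0,0,0,0],
)

```text
clock: 1.93
eef_pos: [0.405, 0.333, 0.3062]
tool_rot: [0.122, 0.993, 0.0, 0.002]
ft_force: [0.5, 0.3, -0.1]
grip_width: 0.0856
```

```bash
python3 - <<'E'
from h import *
o=get_obs(); print(o["eef_pos"].round(3),o["clock"])
im,d,W=cloud("wrist"); save(im,"w1.png"); np.save("w1W.npy",W)
for n in ["blank_rail","offcut","strip","pencil"]:
    for r in spot_point("wrist",n)[:2]:
        p=np.array(r["location"]); i,j=np.clip(p.round().astype(int),0,[419,559]); print(n,p.round(),round(r["conf"],2),W[i,j].round(3))
P=W.reshape(-1,3); m=(np.hypot(*(P[:,:2]-(.44,.34)).T)<.13)&(P[:,2]>.055)&(P[:,2]<.09); P=P[m]
print(np.histogram(P[:,2],bins=7)); a=P[P[:,2]>np.percentile(P[:,2],60)-.003]
print(cv2.minAreaRect((a[:,:2]*1000).astype(np.float32)),a.mean(0))
mv(.45,.02,.30)
E
```

```text
[0.405 0.333 0.306] 1.9333
blank_rail [203. 290.] 0.89 [0.434 0.336 0.07 ]
offcut [223. 344.] 0.97 [0.493 0.4   0.021]
strip [123. 350.] 0.66 [0.365 0.434 0.01 ]
pencil [266. 250.] 0.66 [0.532 0.253 0.007]
(array([  35,   40,   31,   43,   35, 1343, 1083]), array([0.05503511, 0.05753243, 0.06002976, 0.06252708, 0.0650244 ,
       0.06752172, 0.07001904, 0.07251636]))
((446.02923583984375, 338.5666809082031), (28.48933219909668, 130.45223999023438), 43.17521667480469) [0.44364246 0.34062967 0.06990857]
shift cm [-12.34 -29.5    0.5 ] turn None cur yaw 1.3344 j6 0.935
```

View pics/w1.png

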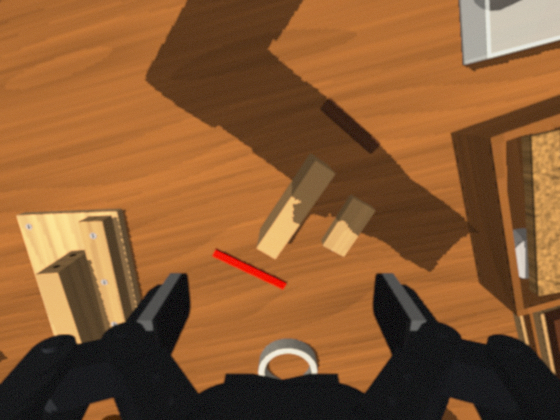

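The wrist picture shows the blank at (295,207), with the offcut at (348,226), the strip at (349,125) and the pencil at (250,268). The jig is at lower left, about (80,280). Blank fit: centre (0.446, 0.3385), long axis at -46.8°. Next is a look over the jig.

>>> arm_command(
  translation=[
    [-4,-14,0],
    [-4,-14,0],
    [-4,-14,0],
    [-4,-14,0],
    [-4,-14,0],
  ],
  turn=[0,0,0,0,0],
  hand=[0,0,0,0,0],
)

```text
clock: 2.6
eef_pos: [0.4047, 0.1872, 0.3056]
tool_rot: [0.12, 0.993, -0.001, 0.0]
ft_force: [0.0, 1.1, 0.1]
grip_width: 0.0858
```

>>> arm_command(
  translation=[
    [-3,-15,0],
    [-3,-15,0],
    [-3,-15,0],
    [-3,-15,0],
    [-3,-15,0],
  ],
  turn=[0,0,0,0,0],
  hand=[0,0,0,0,0],
)

```text
clock: 3.02
eef_pos: [0.3992, 0.0345, 0.3054]
tool_rot: [0.12, 0.993, -0.001, 0.0]
ft_force: [-0.6, 0.1, 0.0]
grip_width: 0.085
```

```bash
cat >> h.py <<'E'
def rect(P,c,r,z0,z1,n=""):
    P=P.reshape(-1,3); m=(np.hypot(*(P[:,:2]-c).T)<r)&(P[:,2]>z0)&(P[:,2]<z1); P=P[m]
    if len(P)<20: print(n,len(P)); return
    a,b,t=cv2.minAreaRect((P[:,:2]*1000).astype(np.float32)); print(n,len(P),np.round(a,1),np.round(b,1),round(t,2),"z",P[:,2].mean().round(4))
    return P
E
python3 - <<'E'
from h import *
o=get_obs(); print(o["eef_pos"].round(3),o["clock"])
im,d,W=cloud("wrist"); save(im,"w2.png"); np.save("w2W.npy",W)
for n in ["jig","jig_fence","jig_plate","drilled_rail"]:
    for r in spot_point("wrist",n)[:2]:
        p=np.array(r["location"]); i,j=np.clip(p.round().astype(int),0,[419,559]); print(n,p.round(),round(r["conf"],2),W[i,j].round(3))
c=(.5,.02)
rect(W,c,.2,.082,.088,"drilled"); rect(W,c,.2,.077,.0815,"plate"); rect(W,c,.2,.037,.043,"fence"); rect(W,c,.2,.012,.018,"base")
E
```

```text
[0.399 0.035 0.305] 3.0167
jig [242. 279.] 0.87 [0.466 0.014 0.085]
jig_fence [316.  18.] 0.33 [ 0.5   -0.371  0.054]
drilled_rail [265. 287.] 0.71 [0.498 0.016 0.085]
drilled 2285 [528.9  10.8] [ 94.4 173.2] 80.75 z 0.0848
plate 1239 [530.   15.7] [ 97.1 173.8] 77.04 z 0.0805
fence 3304 [490.8  22.4] [ 96.7 194.5] 78.3 z 0.04
base 8187 [500.9   6.4] [140.4 230.6] 78.21 z 0.015
```

View pics/w2.png

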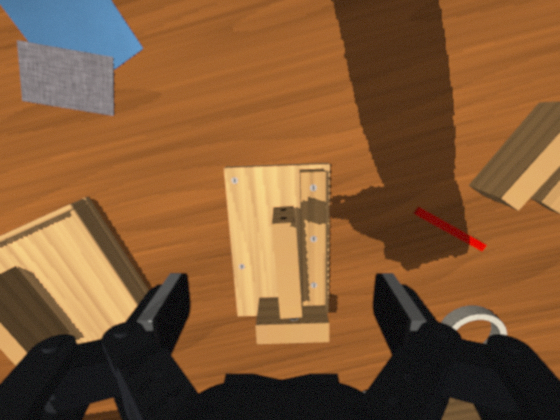

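The picture shows the jig at (280,250), plate at the bottom (290,325), fence to the right (315,235) and the drilled rail between them (288,262). Jig pose: (0.501, 0.006), x at -11.8°. Now I'll isolate the drilled rail and compute the grasp.

```bash
cat >> h.py <<'E'
JP=np.array([.5009,.0064]); JA=np.radians(-11.8)
JR=np.array([[np.cos(JA),-np.sin(JA)],[np.sin(JA),np.cos(JA)]])
def j2w(x,y): return JP+JR@np.array([x,y])
def tojig(P): Q=P.copy(); Q[...,:2]=(P[...,:2]-JP)@JR; return Q
E
python3 - <<'E'
from h import *
print("tip",tip_reach() if callable(tip_reach) else tip_reach)
W=np.load("w2W.npy"); Q=tojig(W).reshape(-1,3)
rect(Q[(Q[:,0]<.076)],(.01,.01),.09,.081,.089,"drilled in jig")
for nm,(z0,z1) in {"fence":(.036,.044),"plate":(.077,.0825)}.items():
    m=(Q[:,2]>z0)&(Q[:,2]<z1)&(abs(Q[:,0])<.12)&(abs(Q[:,1])<.075)
    if nm=="plate": m&=(Q[:,0]>.083)
    print(nm,np.percentile(Q[m],[1,99],axis=0).round(4))
V=np.concatenate([W.reshape(-1,3),np.load("sceneW.npy").reshape(-1,3),np.load("sideW.npy").reshape(-1,3)])
rect(W,(.5,-.325),.2,.036,.044,"tray")
rect(np.load("sceneW.npy"),(.5,-.325),.2,.036,.044,"tray scene"); rect(np.load("sideW.npy"),(.5,-.325),.2,.036,.044,"tray side")
rect(np.load("sceneW.npy"),(.51,-.38),.1,.074,.085,"trayrail scene");rect(np.load("sideW.npy"),(.51,-.38),.1,.074,.085,"trayrail side")
E
```

```text
tip 0.014
drilled in jig 2185 [5.2 9.4] [130.5  28. ] 2.41 z 0.0849
fence [[-0.1091 -0.0207  0.0371]
 [ 0.0832  0.0616  0.0426]]
plate [[ 0.0831 -0.034   0.0779]
 [ 0.1125  0.0608  0.0823]]
tray 1635 [ 462.8 -301.8] [166.6 156.7] 9.84 z 0.0393
tray scene 840 [ 499.6 -327.9] [230.8 219.9] 9.42 z 0.0395
tray side 436 [ 500.  -324.9] [230.7 228.1] 9.54 z 0.0398
trayrail scene 529 [ 506.6 -382.4] [132.2  29.5] 12.08 z 0.0777
trayrail side 224 [ 507.5 -380.6] [130.7  35.8] 13.34 z 0.0781
```

```bash
python3 - <<'E'
from h import *
c=j2w(.0052,.0094); print(c)
mv(*c,.12,np.radians(80.6)); mv(*c,.062,np.radians(80.6))
E
```

```text
[0.50791237 0.01453797]
shift cm [-11.06   0.18  18.52] turn -0.07090004199066313 cur yaw 1.3358 j6 0.33
shift cm [-11.06   0.18  24.32] turn -0.07090004199066313 cur yaw 1.3358 j6 0.33
```

>>> arm_command(
  translation=[
    [-11,0.2,14],
    [-11,0.2,14],
    [-11,0.2,14],
    [-11,0.2,14],
    [-11,0.2,14],
  ],
  turn=[-0.07,-0.07,-0.07,-0.07,-0.07],
  hand=[0,0,0,0,0],
)

```text
clock: 3.68
eef_pos: [0.5075, 0.014, 0.1596]
tool_rot: [0.083, 0.997, -0.0, -0.003]
ft_force: [1.1, 0.3, 0.0]
grip_width: 0.0855
```

```bash
python3 - <<'E'
from h import *
im,d,W=cloud("wrist"); Q=tojig(W).reshape(-1,3)
rect(Q[(Q[:,0]<.076)],(.01,.01),.09,.081,.089,"drilled in jig")
m=(Q[:,2]>.036)&(Q[:,2]<.044)&(abs(Q[:,0])<.07)&(Q[:,1]>.025)&(Q[:,1]<.07); print(np.percentile(Q[m],[1,99],axis=0).round(4))
c=j2w(.0052,.0094); mv(*c,.062,np.radians(80.6))
E
```

```text
drilled in jig 7342 [5.4 9.3] [130.  28.] 2.44 z 0.0849
[[-0.0689  0.0299  0.0382]
 [ 0.0682  0.0615  0.0414]]
shift cm [-0.16  0.09  9.79] turn -0.0017521288791464418 cur yaw 1.405 j6 0.193
```

The close view confirms the estimate to under 1 mm, so I'll go down and grip.

>>> arm_command(
  translation=[
    [-0.1,0.1,4],
    [-0.1,0.1,7.5],
    [-0.1,0.1,9.2],
    [-0.1,0.1,9.8],
    [-0.1,0.1,9.8],
  ],
  turn=[0,0,0,0,0],
  hand=[0,0,0,0,0],
)

```text
clock: 4.15
eef_pos: [0.5074, 0.0148, 0.067]
tool_rot: [0.083, 0.997, -0.0, -0.001]
ft_force: [-0.3, 0.2, 0.3]
grip_width: 0.0853
```

>>> arm_command(
  translation=[
    [0,0,0],
    [0,0,0],
    [0,0,0],
    [0,0,0],
    [0,0,0],
  ],
  turn=[0,0,0,0,0],
  hand=[1,1,1,1,1],
)

```text
clock: 4.57
eef_pos: [0.5093, 0.0137, 0.0686]
tool_rot: [0.084, 0.996, 0.0, 0.001]
ft_force: [-2.7, -1.4, 4.9]
grip_width: 0.0275
```

>>> arm_command(
  translation=[
    [0,0,0],
    [0,0,0],
    [0,0,0],
    [0,0,0],
    [0,0,0],
  ],
  turn=[0,0,0,0,0],
  hand=[1,1,1,1,1],
)

```text
clock: 4.98
eef_pos: [0.5094, 0.0137, 0.0686]
tool_rot: [0.084, 0.996, 0.0, 0.001]
ft_force: [-0.7, 0.9, 6.0]
grip_width: 0.0273
```

>>> arm_command(
  translation=[
    [0,0,-4],
    [0,0,-8],
    [0,0,-10],
    [0,0,-10],
    [0,0,-10],
  ],
  turn=[0,0,0,0,0],
  hand=[1,1,1,1,1],
)

```text
clock: 5.4
eef_pos: [0.5092, 0.0136, 0.1685]
tool_rot: [0.084, 0.996, 0.0, 0.001]
ft_force: [0.0, 0.3, -2.3]
grip_width: 0.0268
```

```bash
python3 - <<'E'
from h import *
o=get_obs(); print(o["eef_pos"],o["ft_force"],o["grip_width"])
mv(.4924,-.2821,.16,np.radians(99.5))
E
```

```text
[0.50921904 0.01360092 0.16845077] [ 1.19024250e-03  2.98668172e-01 -2.26941602e+00] 0.026814048493728836
shift cm [ -3.28 -29.44   0.84] turn -0.3338250143912527 cur yaw 1.4028 j6 0.195
```

>>> arm_command(
  translation=[
    [-1.5,-15,0],
    [-1.5,-15,0],
    [-1.5,-15,0],
    [-1.5,-15,0],
    [-1.5,-15,0],
  ],
  turn=[0,0,0,0,0],
  hand=[1,1,1,1,1],
)

```text
clock: 5.82
eef_pos: [0.4962, -0.1411, 0.1648]
tool_rot: [0.087, 0.996, -0.001, -0.002]
ft_force: [1.1, -0.1, -2.0]
grip_width: 0.0272
```

>>> arm_command(
  translation=[
    [-1.8,-14.4,1],
    [-1.8,-14.4,1],
    [-1.8,-14.4,1],
    [-1.8,-14.4,1],
    [-1.8,-14.4,1],
  ],
  turn=[-0.08,-0.16,-0.24,-0.33,-0.33],
  hand=[1,1,1,1,1],
)

```text
clock: 6.23
eef_pos: [0.4901, -0.2851, 0.1543]
tool_rot: [-0.08, 0.997, 0.0, -0.002]
ft_force: [0.2, 0.6, -1.4]
grip_width: 0.0271
```

```bash
python3 - <<'E'
from h import *
im,d,W=cloud("wrist"); save(im,"w3.png")
o=get_obs(); print(o["eef_pos"],o["ft_force"],o["grip_width"])
mv(.4924,-.2821,.062,np.radians(99.5))
rect(W,(.5,-.325),.2,.036,.044,"tray"); rect(W,(.51,-.38),.1,.074,.085,"trayrail")
E
```

```text
[ 0.49026738 -0.28269621  0.15450148] [-0.29782485  0.87034098 -1.3209024 ] 0.02697278155073714
shift cm [-0.25 -0.    9.25] turn -0.007691895520543612 cur yaw 1.7289 j6 -0.681
tray 9828 [ 499.1 -329.2] [230.1 220.6] 9.62 z 0.0392
trayrail 7728 [ 507.3 -383.9] [131.   30.4] 11.91 z 0.0778
```

View pics/w3.png

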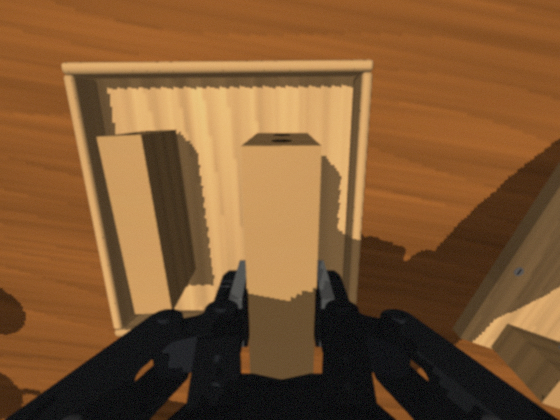

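The picture shows the rail held squarely over the tray's free half (282,250), with the tray rail to its left (150,215). I'll lower it.

>>> arm_command(
  translation=[
    [-0.1,-0.2,4],
    [-0.1,-0.2,7],
    [-0.1,-0.2,8.6],
    [-0.1,-0.2,9.1],
    [-0.1,-0.2,9.1],
  ],
  turn=[0,0,0,0,0],
  hand=[1,1,1,1,1],
)

```text
clock: 6.7
eef_pos: [0.4914, -0.2808, 0.0641]
tool_rot: [-0.081, 0.997, 0.002, -0.002]
ft_force: [0.2, 0.5, -2.9]
grip_width: 0.0271
```

>>> arm_command(
  translation=[
    [0,0,0.1],
    [0,0,0.2],
    [0,0,0.2],
  ],
  turn=[0,0,0],
  hand=[1,1,1],
)

```text
clock: 6.95
eef_pos: [0.494, -0.2833, 0.065]
tool_rot: [-0.081, 0.997, -0.0, 0.001]
ft_force: [-0.1, -0.6, -2.3]
grip_width: 0.0271
```

>>> arm_command(
  translation=[
    [0,0,0.2],
    [0,0,0.3],
    [0,0,0.3],
  ],
  turn=[0,0,0],
  hand=[1,1,1],
)

```text
clock: 7.2
eef_pos: [0.4936, -0.2837, 0.0617]
tool_rot: [-0.081, 0.997, -0.0, 0.0]
ft_force: [0.8, -0.0, -1.2]
grip_width: 0.027
```

```bash
python3 - <<'E'
from h import *
o=get_obs(); print(o["eef_pos"],o["ft_force"])
import time
for c in ["scene","side"]:
    im,d,W=cloud(c); rect(W,(.49,-.283),.09,.06,.12,c)
o=get_obs(); print(o["eef_pos"],o["ft_force"])
im,d,W=cloud("wrist"); P=rect(W,(.46,-.29),.05,.05,.12,"wr"); print(np.percentile(P[:,2],[5,50,95]))
E
```

```text
[ 0.49355721 -0.28365502  0.06170473] [ 0.80281203 -0.02198527 -1.15792274]
scene 443 [ 505.  -302.1] [124.1 124.5] 41.08 z 0.0816
side 408 [ 502.1 -297.3] [131.5 141.7] 32.55 z 0.0776
[ 0.49355258 -0.28366777  0.06168824] [-0.242738   -0.09646253  0.3575564 ]
wr 27486 [ 470.1 -282.2] [78.4 84.3] 70.15 z 0.0875
[0.07322495 0.07849135 0.11628906]
```

>>> arm_command(
  translation=[
    [0,0,0],
    [0,0,0],
    [0,0,0],
    [0,0,0],
    [0,0,0],
  ],
  turn=[0,0,0,0,0],
  hand=[0,0,0,0,0],
)

```text
clock: 7.77
eef_pos: [0.4932, -0.2836, 0.0613]
tool_rot: [-0.081, 0.997, -0.0, 0.0]
ft_force: [-0.0, -0.2, 0.7]
grip_width: 0.0846
```

>>> arm_command(
  translation=[
    [0,0,-2],
    [0,0,-6],
    [0,0,-10],
    [0,0,-14],
    [0,0,-16],
  ],
  turn=[0,0,0,0,0],
  hand=[0,0,0,0,0],
)

```text
clock: 8.18
eef_pos: [0.4948, -0.2845, 0.2269]
tool_rot: [-0.081, 0.997, -0.002, 0.003]
ft_force: [1.6, -0.8, 0.5]
grip_width: 0.0853
```

```bash
python3 - <<'E'
from h import *
im,d,W=cloud("wrist"); save(im,"w4.png"); rect(W,(.49,-.283),.075,.07,.09,"placed"); rect(W,(.507,-.384),.075,.07,.09,"trayrail")
mv(.446,.3385,.20,np.radians(43.2)); mv(.40,.0,.24,np.radians(43.2))
E
```

```text
placed 4308 [ 491.6 -284.6] [129.6  28. ] 9.37 z 0.0779
trayrail 4690 [ 507.1 -383.8] [130.4  29.3] 11.87 z 0.0776
shift cm [-5.1  62.39  2.52] turn 0.979066703868677 cur yaw 1.733 j6 -0.684
shift cm [ 4.87 29.69 -1.31] turn 0.979066703868677 cur yaw 1.733 j6 -0.684
```

The drilled rail stands in the tray with its top at 0.078 m, aligned. Now to the blank.

>>> arm_command(
  translation=[
    [5,16,-1],
    [5,16,-1],
    [5,16,-1],
    [5,16,-1],
    [5,16,-1],
  ],
  turn=[0,0,0,0,0],
  hand=[0,0,0,0,0],
)

```text
clock: 8.65
eef_pos: [0.4136, -0.1288, 0.231]
tool_rot: [-0.083, 0.997, 0.002, -0.002]
ft_force: [-0.5, 0.4, -0.6]
grip_width: 0.0857
```

>>> arm_command(
  translation=[
    [0,16,0],
    [0,16,0],
    [0,16,0],
    [0,16,0],
    [0,16,0],
  ],
  turn=[0.1,0.2,0.3,0.4,0.5],
  hand=[0,0,0,0,0],
)

```text
clock: 9.07
eef_pos: [0.3911, 0.0277, 0.2312]
tool_rot: [0.168, 0.986, 0.001, -0.0]
ft_force: [-0.4, -0.9, 0.4]
grip_width: 0.0853
```

```bash
python3 - <<'E'
from h import *
print(get_obs()["eef_pos"]); mv(.446,.3385,.22,np.radians(43.2))
E
```

```text
[0.39110803 0.02769135 0.23121342]
shift cm [ 5.13 31.14  1.17] turn 0.47861482119692367 cur yaw 1.2326 j6 0.408
```

>>> arm_command(
  translation=[
    [2.5,15.5,1],
    [2.5,15.5,1],
    [2.5,15.5,1],
    [2.5,15.5,1],
    [2.5,15.5,1],
  ],
  turn=[0,0,0,0,0],
  hand=[0,0,0,0,0],
)

```text
clock: 9.48
eef_pos: [0.4209, 0.1837, 0.2206]
tool_rot: [0.165, 0.986, 0.001, 0.0]
ft_force: [0.2, 0.6, -0.8]
grip_width: 0.0854
```

>>> arm_command(
  translation=[
    [2.6,15.6,0],
    [2.6,15.6,0],
    [2.6,15.6,0],
    [2.6,15.6,0],
    [2.6,15.6,0],
  ],
  turn=[0.1,0.2,0.3,0.4,0.48],
  hand=[0,0,0,0,0],
)

```text
clock: 9.9
eef_pos: [0.448, 0.3396, 0.2201]
tool_rot: [0.398, 0.918, 0.001, -0.0]
ft_force: [0.2, 0.6, -0.3]
grip_width: 0.0853
```

```bash
python3 - <<'E'
from h import *
im,d,W=cloud("wrist"); print(get_obs()["eef_pos"]); rect(W,(.446,.3385),.09,.066,.076,"blank"); mv(.446,.3385,.046,np.radians(43.2))
E
```

```text
[0.44736944 0.3368426  0.22005562]
blank 4287 [446.  338.3] [ 28.  130.2] 43.14 z 0.0699
shift cm [ 0.21  0.03 17.41] turn -0.003884405239569677 cur yaw 0.7501 j6 1.466
```

>>> arm_command(
  translation=[
    [0.2,0,4],
    [0.2,0,8],
    [0.2,0,12],
    [0.2,0,15],
    [0.2,0,15],
  ],
  turn=[0,0,0,0,0],
  hand=[0,0,0,0,0],
)

```text
clock: 10.37
eef_pos: [0.4413, 0.3311, 0.0646]
tool_rot: [0.397, 0.918, -0.006, -0.003]
ft_force: [-0.8, -0.7, -1.0]
grip_width: 0.0854
```

>>> arm_command(
  translation=[
    [0,0,1.5],
    [0,0,2.3],
    [0,0,2.3],
    [0,0,2.3],
  ],
  turn=[0,0,0,0],
  hand=[0,0,0,0],
)

```text
clock: 10.7
eef_pos: [0.4464, 0.3359, 0.0495]
tool_rot: [0.398, 0.918, 0.0, 0.0]
ft_force: [0.3, -0.4, 1.2]
grip_width: 0.0857
```

>>> arm_command(
  translation=[
    [0,0,0],
    [0,0,0],
    [0,0,0],
    [0,0,0],
    [0,0,0],
  ],
  turn=[0,0,0,0,0],
  hand=[1,1,1,1,1],
)

```text
clock: 11.12
eef_pos: [0.4461, 0.3363, 0.0489]
tool_rot: [0.398, 0.918, 0.001, 0.0]
ft_force: [-0.2, -0.6, 2.3]
grip_width: 0.0274
```

>>> arm_command(
  translation=[
    [0,0,0],
    [0,0,0],
    [0,0,0],
    [0,0,0],
    [0,0,0],
  ],
  turn=[0,0,0,0,0],
  hand=[1,1,1,1,1],
)

```text
clock: 11.53
eef_pos: [0.4461, 0.3363, 0.0489]
tool_rot: [0.398, 0.918, 0.0, 0.0]
ft_force: [0.7, 0.5, 4.6]
grip_width: 0.0272
```

>>> arm_command(
  translation=[
    [0,0,-4],
    [0,0,-8],
    [0,0,-12],
    [0,0,-12],
    [0,0,-12],
  ],
  turn=[0,0,0,0,0],
  hand=[1,1,1,1,1],
)

```text
clock: 11.95
eef_pos: [0.4471, 0.337, 0.1706]
tool_rot: [0.398, 0.918, 0.002, 0.001]
ft_force: [0.5, -0.3, -2.1]
grip_width: 0.0273
```

```bash
python3 - <<'E'
from h import *
o=get_obs(); print(o["eef_pos"],o["ft_force"],o["grip_width"])
mv(*j2w(.008,.006),.165,np.radians(78.2))
E
```

```text
[0.44710899 0.33699093 0.17059905] [ 0.5471226  -0.29460418 -2.1017504 ] 0.027296495269248284
shift cm [-28.11 -17.73   0.48] turn -0.611894910111134 cur yaw 0.753 j6 1.464
```

>>> arm_command(
  translation=[
    [-14,-9,0],
    [-14,-9,0],
    [-14,-9,0],
    [-14,-9,0],
    [-14,-9,0],
  ],
  turn=[0,0,0,0,0],
  hand=[1,1,1,1,1],
)

```text
clock: 12.37
eef_pos: [0.4747, 0.165, 0.1656]
tool_rot: [0.401, 0.916, -0.004, -0.001]
ft_force: [-0.7, -0.5, -2.3]
grip_width: 0.0271
```

>>> arm_command(
  translation=[
    [-14,-8.8,0],
    [-14,-8.8,0],
    [-14,-8.8,0],
    [-14,-8.8,0],
    [-14,-8.8,0],
  ],
  turn=[-0.12,-0.24,-0.36,-0.48,-0.6],
  hand=[1,1,1,1,1],
)

```text
clock: 12.78
eef_pos: [0.5062, 0.0064, 0.1658]
tool_rot: [0.125, 0.992, -0.001, -0.002]
ft_force: [0.3, 0.4, -1.3]
grip_width: 0.0272
```

>>> arm_command(
  translation=[
    [0,0,0],
    [0,0,0],
  ],
  turn=[-0.012,-0.012],
  hand=[1,1],
)

```text
clock: 12.95
eef_pos: [0.506, 0.0092, 0.1661]
tool_rot: [0.122, 0.992, -0.0, -0.002]
ft_force: [-0.2, 0.7, -1.7]
grip_width: 0.027
```

```bash
python3 - <<'E'
from h import *
im,d,W=cloud("wrist"); save(im,"w5.png"); o=get_obs(); print(o["eef_pos"],o["ft_force"]); np.save("w5W.npy",W)
Q=tojig(W).reshape(-1,3); print("tcp jig",tojig(o["eef_pos"]))
m=(Q[:,2]>.18)&(Q[:,2]<.20)&(abs(Q[:,1])<.03)&(Q[:,0]<.0); rect(Q[m],(-.02,.01),.1,.18,.2,"held top (near part)")
for y in (-.006,-.002,0,.004,.008):
  n=Q[(abs(Q[:,1]-y)<.002)&(Q[:,2]>.12)&(Q[:,2]<.2)&(Q[:,0]<0)]; print(y,len(n),np.nanmin(n[:,0]) if len(n) else None, np.percentile(n[:,2],[5,95]) if len(n) else None)
mv(*j2w(.008,.006),.065,np.radians(78.2))
E
```

```text
[0.50603101 0.01012679 0.16639735] [-0.08596057 -0.4778807  -1.04098106]
tcp jig [0.00426046 0.0046973  0.16639735]
held top (near part) 14485 [-31.6   0.1] [59.9 63.2] 89.77 z 0.1878
-0.006 1933 -0.06337184118065943 [0.1794114  0.18817416]
-0.002 1915 -0.0632250184243443 [0.17909968 0.18813455]
0 1924 -0.0632250184243443 [0.17925937 0.18817485]
0.004 1925 -0.06300399220115441 [0.17928778 0.18822258]
0.008 1912 -0.06281840329601651 [0.17895082 0.188262  ]
shift cm [-0.41  0.15 10.14] turn -0.03792400756480796 cur yaw 1.3269 j6 0.263
```

View pics/w5.png

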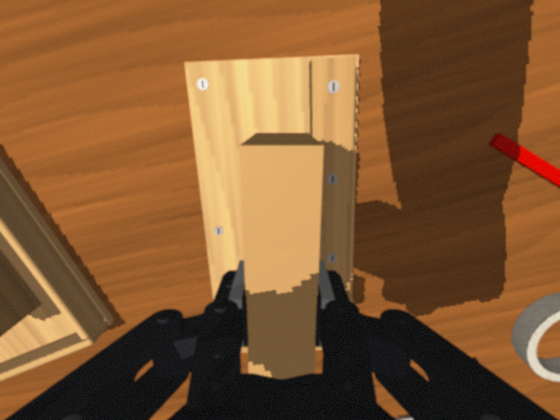

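The picture shows the blank held upright over the jig at (282,220), the fence at right (335,170). The rail is about 0.04 rad short of parallel to the jig. I'll turn it and lower it.

>>> arm_command(
  translation=[
    [-0.3,0.1,3],
    [-0.3,0.1,6],
    [-0.3,0.1,8.5],
    [-0.3,0.1,9.5],
    [-0.3,0.1,9.5],
  ],
  turn=[-0.038,-0.038,-0.038,-0.038,-0.038],
  hand=[1,1,1,1,1],
)

```text
clock: 13.42
eef_pos: [0.5073, 0.0115, 0.0701]
tool_rot: [0.101, 0.995, -0.0, -0.004]
ft_force: [-0.9, -0.1, -1.4]
grip_width: 0.0272
```

>>> arm_command(
  translation=[
    [0,0,0],
    [0,0,0.1],
    [0,0,0.2],
    [0,0,0.2],
  ],
  turn=[0,0,0,0],
  hand=[1,1,1,1],
)

```text
clock: 13.75
eef_pos: [0.5116, 0.0103, 0.0726]
tool_rot: [0.102, 0.995, 0.0, 0.001]
ft_force: [-0.3, -0.3, -1.3]
grip_width: 0.0273
```

```bash
cat > s.py <<'E'
from h import *
o=get_obs(); p=tojig(o["eef_pos"]); f=JR.T@o["ft_force"][:2]
print("t",o["clock"],"tcp jig",p.round(4),"F jig",f.round(1),"Fz",o["ft_force"][2].round(1),"T",o["ft_torque"].round(2),"w",o["grip_width"].round(4)); mv(*j2w(.02,.016),.064,np.radians(78.2))
E
python3 s.py
```

```text
Traceback (most recent call last):
  File "s.py", line 3, in <module>
    print("t",o["clock"],"tcp jig",p.round(4),"F jig",f.round(1),"Fz",o["ft_force"][2].round(1),"T",o["ft_torque"].round(2),"w",o["grip_width"].round(4)); mv(*j2w(.02,.016),.064,np.radians(78.2))
                                                                                                                                ^^^^^^^^^^^^^^^^^^^^^
AttributeError: 'float' object has no attribute 'round'
```

>>> arm_command(
  translation=[
    [0,0,0.4],
    [0,0,0.7],
    [0,0,0.8],
    [0,0,0.8],
    [0,0,0.8],
  ],
  turn=[0,0,0,0,0],
  hand=[1,1,1,1,1],
)

```text
clock: 14.17
eef_pos: [0.5108, 0.0102, 0.0639]
tool_rot: [0.102, 0.995, 0.0, 0.0]
ft_force: [-1.0, -0.4, 4.3]
grip_width: 0.0272
```

```bash
sed -i 's/o\["grip_width"\].round(4)/round(o["grip_width"],4)/' s.py
python3 s.py
```

```text
t 14.1667 tcp jig [0.0089 0.0057 0.0639] F jig [-0.9 -0.6] Fz 4.3 T [-0.07  0.32 -0.06] w 0.0272
shift cm [-1.11  1.03 -0.01] turn 0.002281355809155672 cur yaw 1.3671 j6 0.224
```

>>> arm_command(
  translation=[
    [-0.3,0.3,-0.03],
    [-0.6,0.6,-0.03],
    [-0.9,0.9,-0.03],
    [-1.0,1.0,-0.03],
    [-1.0,1.0,-0.03],
  ],
  turn=[0,0,0,0,0],
  hand=[1,1,1,1,1],
)

```text
clock: 14.58
eef_pos: [0.5232, 0.0182, 0.0639]
tool_rot: [0.101, 0.995, -0.0, 0.001]
ft_force: [-0.4, -1.0, 3.7]
grip_width: 0.0272
```

```bash
python3 s.py
```

```text
t 14.5833 tcp jig [0.0194 0.0162 0.0639] F jig [-0.2 -1.1] Fz 3.7 T [-0.2   0.24 -0.09] w 0.0272
shift cm [-0.06 -0.02 -0.01] turn 0.0027120225540602227 cur yaw 1.3676 j6 0.238
```

Nearly home. Now I'll press step by step, toward the plate first and then the fence.

>>> arm_command(
  translation=[
    [-0.1,0,0],
    [-0.2,0,0],
    [-0.3,0.1,0],
    [-0.3,0.1,0],
    [-0.3,0.1,0],
  ],
  turn=[0,0,0,0,0],
  hand=[1,1,1,1,1],
)

```text
clock: 15.0
eef_pos: [0.5236, 0.0182, 0.0638]
tool_rot: [0.102, 0.995, -0.0, -0.002]
ft_force: [-7.4, -0.7, 10.4]
grip_width: 0.0273
```

```bash
python3 s.py
```

```text
t 15.0 tcp jig [0.0198 0.0162 0.0638] F jig [-7.1 -2.2] Fz 10.4 T [-0.39  1.14 -0.13] w 0.0273
shift cm [-0.02 -0.02 -0.02] turn 0.0023558374153158645 cur yaw 1.3672 j6 0.239
```

>>> arm_command(
  translation=[
    [-0.1,0.1,-0.05],
    [-0.15,0.2,-0.1],
    [-0.2,0.3,-0.15],
    [-0.2,0.4,-0.15],
    [-0.2,0.4,-0.15],
  ],
  turn=[0,0,0,0,0],
  hand=[1,1,1,1,1],
)

```text
clock: 15.42
eef_pos: [0.5236, 0.0186, 0.0639]
tool_rot: [0.102, 0.995, -0.004, -0.004]
ft_force: [-10.7, -9.9, 6.6]
grip_width: 0.0274
```

```bash
python3 s.py
```

```text
t 15.4167 tcp jig [0.0197 0.0166 0.0639] F jig [ -8.5 -11.9] Fz 6.6 T [-2.2   1.66  0.06] w 0.0274
shift cm [-0.03 -0.06 -0.01] turn 0.0008200863102425515 cur yaw 1.3657 j6 0.245
```

>>> arm_command(
  translation=[
    [-0.1,0.1,0],
    [-0.2,0.2,-0.05],
    [-0.3,0.3,-0.1],
    [-0.4,0.3,-0.1],
    [-0.4,0.3,-0.1],
  ],
  turn=[0,0,0,0,0],
  hand=[1,1,1,1,1],
)

```text
clock: 15.83
eef_pos: [0.5236, 0.0189, 0.064]
tool_rot: [0.103, 0.995, -0.007, -0.009]
ft_force: [-18.6, -13.5, 12.5]
grip_width: 0.0274
```

```bash
python3 s.py
```

```text
t 15.8333 tcp jig [0.0197 0.0169 0.064 ] F jig [-15.5 -17. ] Fz 12.5 T [-3.19  3.27  0.26] w 0.0274
shift cm [-0.03 -0.09 -0.  ] turn 0.00018880796723363957 cur yaw 1.365 j6 0.248
```

```bash
cat > t.py <<'E'
from h import *
o=get_obs(); M=R.from_quat(o["tool_rot"]).as_matrix(); z=M[:,2]; print("tool z in jig",(JR.T@z[:2]).round(4))
im,d,W=cloud("wrist"); save(im,"w6.png"); Q=tojig(W).reshape(-1,3)
m=(Q[:,2]>.075)&(Q[:,2]<.095)&(Q[:,0]<-.005)&(Q[:,0]>-.06)&(Q[:,1]>.0)&(Q[:,1]<.032); P=Q[m]
for _ in range(3):
    A=np.c_[P[:,:2]-[.018,.016],np.ones(len(P))]; k=np.linalg.lstsq(A,P[:,2],rcond=None)[0]; P=P[abs(A@k-P[:,2])<.0015]
print("top plane slopes dx,dy, height at centre",k.round(4),len(P)); 
rect(Q[(Q[:,0]<0)],(-.02,.016),.07,.078,.092,"top near part")
m=(Q[:,2]>.08)&(Q[:,2]<.09)&(abs(Q[:,1]-.016)<.008)&(Q[:,0]<0);print("end x",np.percentile(Q[m,0],1).round(4))
# base and fence slopes as depth check
for n,b in {"base":((-.1,.0),(-.06,-.01),(.01,.02)),"fence":((-.1,.0),(.034,.06),(.035,.045))}.items():
    m=np.all([(Q[:,i]>b[i][0])&(Q[:,i]<b[i][1]) for i in range(3)],0);P=Q[m]
    A=np.c_[P[:,:2],np.ones(len(P))]; print(n,np.linalg.lstsq(A,P[:,2],rcond=None)[0].round(4),np.percentile(P[:,1],[1,99]).round(4),len(P))
for c in("scene","side"):
    im,d,W=cloud(c); Q=tojig(W).reshape(-1,3); print(c); rect(Q[Q[:,0]<.0],(-.02,.016),.06,.08,.092)
E
python3 t.py
```

```text
tool z in jig [-0.0156 -0.0147]
top plane slopes dx,dy, height at centre [ 0.0004 -0.0138  0.0851] 8972
top near part 10151 [-23.8  16.3] [47.5 28.2] 0.06 z 0.085
end x -0.0473
base [0.0002 0.0003 0.0148] [-0.0595 -0.0105] 17477
fence [ 0.0004 -0.0009  0.0399] [0.0344 0.0598] 12309
scene
 58 [-35.3  15.3] [29.3 28.5] 1.66 z 0.0848
side
 142 [-25.2  20. ] [30.9 47.2] 89.59 z 0.0851
```

View pics/w6.png

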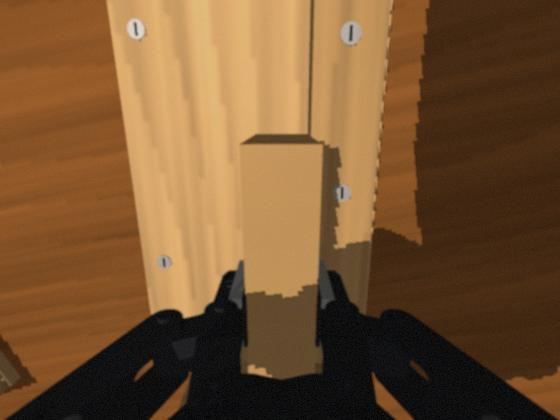

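The picture shows the blank at (282,215) in the corner, against the fence. Its end is at jig x = -47.3 mm, where fully home would be -47. It leans 0.8° under the push. I'll trim the push to about 19 N each way with less down-force.

>>> arm_command(
  translation=[
    [-0.15,0.05,-0.08],
    [-0.3,0.1,-0.16],
    [-0.4,0.12,-0.24],
    [-0.4,0.12,-0.24],
    [-0.4,0.12,-0.24],
  ],
  turn=[0,0,0,0,0],
  hand=[1,1,1,1,1],
)

```text
clock: 16.4
eef_pos: [0.5238, 0.019, 0.0641]
tool_rot: [0.103, 0.995, -0.007, -0.013]
ft_force: [-23.5, -14.7, 7.4]
grip_width: 0.0273
```

>>> arm_command(
  translation=[
    [0,0,0],
    [0,0,0],
    [0,0,0],
    [0,0,0],
    [0,0,0],
  ],
  turn=[0,0,0,0,0],
  hand=[1,1,1,1,1],
)

```text
clock: 16.82
eef_pos: [0.5237, 0.019, 0.064]
tool_rot: [0.103, 0.995, -0.007, -0.013]
ft_force: [-24.0, -14.5, 6.9]
grip_width: 0.0272
```

```bash
python3 s.py; python3 t.py; python3 s.py
```

```text
t 16.8167 tcp jig [0.0198 0.017  0.064 ] F jig [-20.5 -19.1] Fz 6.9 T [-3.15  4.06  0.08] w 0.0272
shift cm [-0.02 -0.1   0.  ] turn -0.0004339649601363682 cur yaw 1.3644 j6 0.249
tool z in jig [-0.024  -0.0168]
top plane slopes dx,dy, height at centre [ 0.001  -0.017   0.0852] 8981
top near part 10105 [-23.7  16.4] [47.5 28.2] 0.04 z 0.0851
end x -0.0471
base [0.0004 0.0001 0.0148] [-0.0595 -0.0105] 17274
fence [ 0.0002 -0.0015  0.04  ] [0.0344 0.0597] 12157
scene
 61 [-35.4  15.6] [29.1 30. ] 8.23 z 0.0856
side
 144 [-24.6  19.4] [48.3 30.9] 0.9 z 0.0851
t 16.9667 tcp jig [0.0198 0.017  0.064 ] F jig [-20.2 -18.9] Fz 7.3 T [-3.17  4.03  0.04] w 0.0273
shift cm [-0.02 -0.1   0.01] turn -0.0004788043276631182 cur yaw 1.3644 j6 0.249
```

```bash
python3 -c "
from h import *
print(job_done())"
```

```text
the job is handed in; nothing more can be done
None
```

I put the drilled rail in the tray and handed the job in with the arm still holding the blank rail pressed into the jig's corner. It took about 17 s of robot time, within the 72 s limit.

- **Drilled rail:** it stands on edge in the free half of the tray, lined up with it. Its top measured 0.078 m, so it sits on the tray floor. The rail already there did not move.
- **Blank rail:** it is in the corner against the fence and the bush plate. The wrist camera put its near end at jig x = -47.1 mm, where fully home is -47. Its width centre was at jig y = 16.4 mm, where home is 16.
- **Press:** the wrist force was steady at about 20 N towards the plate and 19 N towards the fence, with about 7 N down on the base. The force at each stop is somewhat less, because friction takes a part.
- **Lean (check not perfect):** under the push the rail leans about 1° towards the fence, because the wrist gives a little. That is a gap of roughly 0.4 mm at the foot of the fence. I could not command a tilt to correct it.
- **Other objects:** I planned the moves clear of the offcut, strip, pencil and the rest, but took no final picture to check them.

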